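# Reset the end stop of a pipe-block drilling jig

### The job

Loosen the wing set screw on the sliding stop collar of the drilling jig, slide the collar along its rod until its paddle pushes the briar block up against the sprung end stop with about 10 N (gently: never more than 22 N), and tighten the wing screw again while it is pressed, so that the collar stays put and keeps the block pinched once you let go. Loosen before you slide (do not drag the locked collar), keep the block lying flat in its lane, and leave the other things on the bench where they are.

Things in the scene. Friction and masses are not known exactly. Their poses are not given: they have to be found in the camera images.
- jig: Drilling jig fixed to the bench: grey plate 340 x 120 x 12 mm, origin under its centre. A 14 mm steel rod runs along its x at y = +30, 50 mm above the bench, between 66 mm high posts at x = -160 and +160. The block's lane is at y = -20 between two low rails (20 mm above the bench). The plain 28 mm collar on the rod at x = +134 is fixed and not used.
- stop_zone (a point): Point on the fixed jig at x = -91, y = -20, 35 mm above the bench. The end stop's free plunger tip (18 mm round, points to the jig's +x, in a dark housing 58 mm high) is within 8 mm of it along x, elsewhere each time, not given. The plunger gives way to -x: from 2.5 N on, 2.5 N more per mm, 9 mm of stroke.
- collar: Stop collar on the rod: steel, 34 mm diameter, 24 mm long; origin on the rod axis at its middle, axes as the jig's. It slides along the jig's x only, from x = -45 to +105, with 1.5 N of friction when loose; locked it resists 25 N or more. A paddle 10 mm thick reaches across the lane (collar y -20 to -70). It starts on the block's +x side, 5 to 90 mm clear.
- paddle_face (a point): Middle of the paddle's pushing face (24 mm high), 12 mm to -x and 50 mm to -y of the collar's origin, 36 mm above the bench; it pushes the block towards the jig's -x.
- wing (a point): Centre of the wing of the set screw on the collar: a dark steel bar 36 mm long (point x), 10 mm thick (point y), 28 mm high, its centre 90 mm above the bench, on a thin neck right above the collar's middle; the collar's top is 67 mm above the bench. It turns about the vertical, and pushed along the rod it takes the loose collar along.
- screw (a joint): Angle of the set screw, rad; grows as it is loosened (anticlockwise from above); at 0 the wing lies along the rod. Below about 0.45 it bites on the rod, harder as it is tightened; at 0 or less it is properly tight (it starts between -0.2 and 0); stops at -0.3. From 0.6 on it is quite loose; stops at 2.2. Turning takes 0.3 to 0.6 Nm; it stays where it is left.
- block: The briar block, a plain reddish-brown wooden block 70 mm (its x, along the lane) x 42 x 42 mm, about 0.11 kg; origin under its centre. It lies loose in the lane on the base plate (underside 12 mm above the bench), 2 mm play to either rail, clear of both plunger and paddle at the start.
- offcut: Loose wooden offcut 55 x 40 x 30 mm lying in front of the jig; leave alone.
- bowl: Loose finished pipe bowl, 42 mm diameter, 46 mm high, with a 15 mm thick shank stub 50 mm long to one side; leave alone.
- wax: Loose wax jar, 60 mm diameter, 60 mm high; leave alone.
- sleeve: Loose sanding sleeve (tube) standing, 56 mm diameter, 60 mm high; leave alone.
- driver: Loose screwdriver 200 mm long; leave alone.
- brush: Loose brush 200 mm long; leave alone.
There are look-alikes about, which are no part of the job. What is shaped like the block but purple or turquoise is not meant.

How it is judged:
On the way, in this order (a step that is already met when the one before it is completed fails the run):
1. the wing screw is loosened (0.6 rad or more) before the collar has been dragged more than 6 mm (value of joint screw above 0.6 rad and distance of collar from where it was at the start of the episode below 0.006 m), for 0.1 s.
2. with the screw still loose the collar presses the block against the sprung stop (value of joint screw above 0.4 rad and contact force between collar and block above 5 N), for 0.1 s.
At the end, for the whole second after the job is handed in: The wing screw is tight again (angle below 0.15), the collar and block are at rest, and the collar's paddle keeps pressing the block against the sprung stop with 5 to 16 N with nobody holding it; the block lies flat (within 0.05 rad, within 4 mm of the bed) and square in its lane (within 0.08 rad) (contact force between collar and block between 5 and 16 N and value of joint screw below 0.15 rad and linear speed of each of collar, block below 0.003 m/s and angle between the x axis of block and the x axis of jig, either way round below 0.08 rad and angle between block's own z axis and vertical below 0.05 rad and z of block in the frame of jig between 0.008 and 0.016 m); the robot touches nothing.
It fails at once if the paddle presses the block with more than 22 N (contact force between collar and block above 22 N).
It fails at once if another thing on the bench is moved by more than 30 mm (distance of any of offcut, bowl, wax, sleeve, driver, brush from where it was at the start of the episode above 0.03 m).
It also fails if it takes over 58 s, if anything falls off the work surface, if the arm or the gripper's body presses on something with over 40 N, if the wrist force passes 120 N, or if a joint passes its speed limit or range.

### The arm

A 6-joint arm with a two-finger parallel gripper is mounted at the origin on the work surface. World frame = base frame: x ahead of the robot, y to its left, z up, the work surface at z = 0. Lengths are in m, angles in rad, forces in N, time in s.
With the tool pointing down it reaches from about 0.35 to 0.775 m from the base axis. Payload 5.5 kg.
Tool frame: the origin (TCP) lies at the very end of the fingers, on their centre line; the grasp point (between the pads) lies 19 mm behind it; y points along the fingers, z is the direction in which the jaws open and shut, and the axes are right-handed (so a half turn about y gives the same grasp; the last joint's range is limited). The gripper opens to 85 mm and grips with 20 to 120 N. Pads are 22 mm wide; open, the fingers measure 114 mm over their backs; the gripper's body (76 mm by 85 mm) begins 54 mm behind the grasp point. The pads swing forward as they close: fully open they stand 13 mm farther back than shut.
Start: joints at [1.014, 0.313, 0.046, 1.304, 0, 1.431], TCP at [0.233, 0.526, 0.231] pointing down, gripper open.
Joint ranges: [-2.76, 2.76], [-0.86, 1.69], [-1.03, 1.26], [-2.2, 2.34], [-1.47, 1.5], [-3.14, 3.14]. Speed limits (rad/s): [2.57, 2.57, 3.14, 3.14, 3.14, 3.14].

### API

Orientations are given as a unit quaternion [w, x, y, z].
In Python, from workcell import env gives the robot as it stands.
- The arm moves only by the shell command python3 -m inch 'ROWS' [OPENING] [FORCE]. ROWS is JSON, a list that holds one entry, the list of rows, each a list of 4 numbers: the shift along the tool's x, y, z in mm, then the turn about the tool's y in degrees. In form: [[[tx, ty, tz, spin], ...]]. A call has 1 to 10 rows; each row is the pose to reach, as a shift and turn from the pose commanded when the call began, along the tool's axes at that moment; what a row does not reach only later rows make up. A row lasts 1/10 s, in which the tool goes at most 50 mm and 8.59 degrees, less where a joint would pass 70% of its speed; a pose out of reach is approached as far as the arm can. A call with a gripper value outside its range is refused whole. OPENING is the finger opening in mm, from 0 to 85.4, set as the call begins (- or left out, the last holds). The fingers move at their own pace and stop on an object; FORCE is the grip in N (left out, the last holds). Time passes only in rows, so rows that repeat a pose let the fingers close. It gives the time, the measured TCP pose, the force and the opening at its end, in the units of the state.
- env.get_state(): the state, without advancing time (a new reading comes with each control period).
- env.read_camera(name): name is "side" or "top" or "wrist"; returns the picture (420x560x3 uint8, blue, green, red); there is no depth.
- env.camera_model(name): a dict with "fx", "fy", "cx", "cy" (pixels), "distortion" ([k1, k2, p1, p2, k3] as OpenCV has them; the pictures are not rectified), "R" (3x3) and "t" (3): a world point X has camera coordinates R X + t; the wrist camera has in their place "mount" (4x4, takes a point from camera to tool coordinates, whose origin is the TCP and whose axes are the tool frame's). Camera axes: x right, y down, z forward; pixel columns grow to the right and rows downward; lengths in m; the calibration is good to about 2 mm. A picture is of the moment at which its call begins: read the wrist's pose just before it. camera_model takes no time and is no camera call.
- env.hand_in(): hands the job in, once; it reports no verdict.
The state is a dict: "clock": time; "joint_pos": joint angles; "qvel": joint speeds; "tau": joint torques, N m; "tcp_pos": TCP position; "orientation": TCP orientation; "wrist_force": force on the tool from outside, world axes, zero at the start; "ft_torque": the same for the moment, N m; "finger_gap": finger opening in m.
Only numpy, scipy, OpenCV 4.12 (cv2) and the standard library are available. Lean on these libraries where they do the work, as an engineer would, in place of code of your own. Each camera call takes 0.05 s, during which the arm holds its last target.

## Working session

There is one attempt and no reset: what is moved stays moved. The work goes in short steps, Python scripts to look and compute and a shell command to move; the robot and the scene stay as the last step left them, time stands still between calls to the robot, and variables do not carry over. Pictures are saved under pics/ and viewed, and the job is handed in when it is done.

```bash
ls; mkdir -p pics; python3 - <<'E'
from workcell import env
import cv2,json
print(env.get_state())
for n in ["side","top","wrist"]:
    im=env.read_camera(n); cv2.imwrite(f"pics/{n}0.png",im)
    m=env.camera_model(n); print(n,m)
E
```

```text
pics
{'clock': 0.0, 'joint_pos': array([1.01436225e+00, 3.13977820e-01, 4.49854249e-02, 1.30361975e+00,
       8.42415959e-07, 1.43118134e+00]), 'qvel': array([-0.00067033, -0.00169588, -0.00143843,  0.00031741, -0.000247  ,
       -0.00037926]), 'tau': array([-1.38305953e-03, -4.80629396e+01,  2.98532295e+01,  1.93020335e-02,
        3.77800609e-05, -1.51830267e-05]), 'tcp_pos': array([0.23253205, 0.52531921, 0.23042437]), 'orientation': array([-0.69120217,  0.69240897, -0.14652247,  0.14608402]), 'wrist_force': array([0.20412117, 0.05362236, 0.90139758]), 'ft_torque': array([-0.01503034, -0.00900678,  0.01308156]), 'finger_gap': 0.08543853235863662}
side {'fx': 498.4991035004043, 'fy': 498.4991035004043, 'cx': 280.0061700378851, 'cy': 203.10082007655117, 'distortion': array([-0.0456078,  0.       ,  0.       ,  0.       ,  0.       ]), 'R': array([[ 0.86571062, -0.50045399, -0.00953558],
       [-0.34056286, -0.57494786, -0.74394347],
       [ 0.36682702,  0.64728723, -0.66817451]]), 't': array([-0.51158871,  0.25132617,  1.03027342])}
top {'fx': 477.76552864651285, 'fy': 477.76552
[... 201 characters left out ...]

       [-0.9822627 , -0.02275733, -0.18612384],
       [ 0.1866878 , -0.02584086, -0.98207938]]), 't': array([-0.03960488,  0.5688777 ,  1.18796853])}
wrist {'fx': 301.39070137397476, 'fy': 301.39070137397476, 'cx': 282.1003965509791, 'cy': 212.30338369065728, 'distortion': array([-0.00267719,  0.        ,  0.        ,  0.        ,  0.        ]), 'mount': array([[ 7.37653107e-04,  9.51952766e-01,  3.06244000e-01,
        -7.95133995e-02],
       [-7.55325175e-04, -3.06243466e-01,  9.51952924e-01,
        -1.42707070e-01],
       [ 9.99999443e-01, -9.33524835e-04,  4.93132445e-04,
         3.43363291e-04],
       [ 0.00000000e+00,  0.00000000e+00,  0.00000000e+00,
         1.00000000e+00]])}
```

View pics/side0.png

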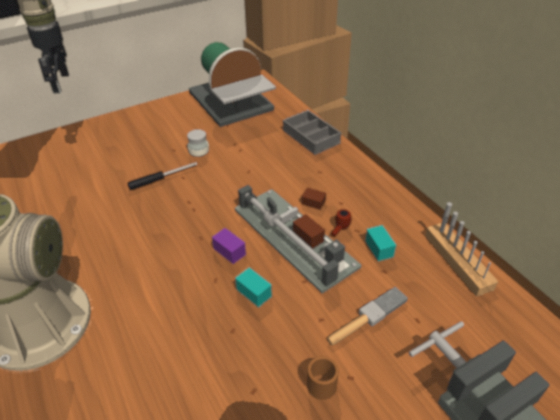

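View pics/top0.png

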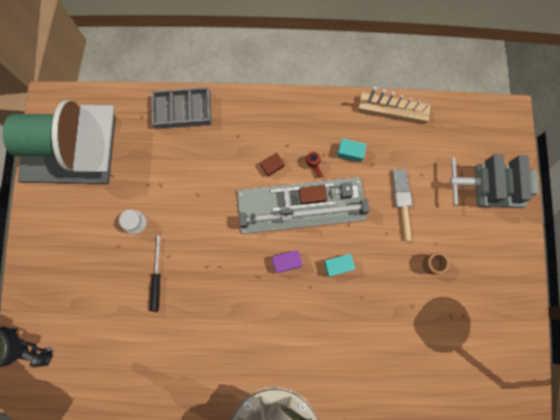

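View pics/wrist0.png

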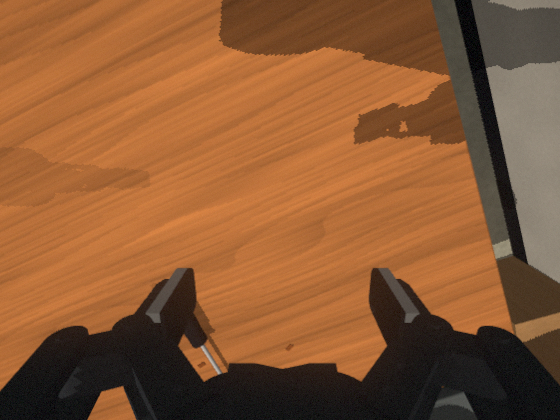

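```bash
python3 - <<'E'
import cv2
t=cv2.imread("pics/top0.png"); s=cv2.imread("pics/side0.png")
cv2.imwrite("pics/top0c.png",cv2.resize(t[140:280,225:385],None,fx=5,fy=5,interpolation=cv2.INTER_CUBIC)[:600])
cv2.imwrite("pics/side0c.png",cv2.resize(s[170:290,215:375],None,fx=5,fy=5,interpolation=cv2.INTER_CUBIC))
E
```

```text
(no output)
```

View pics/top0c.png

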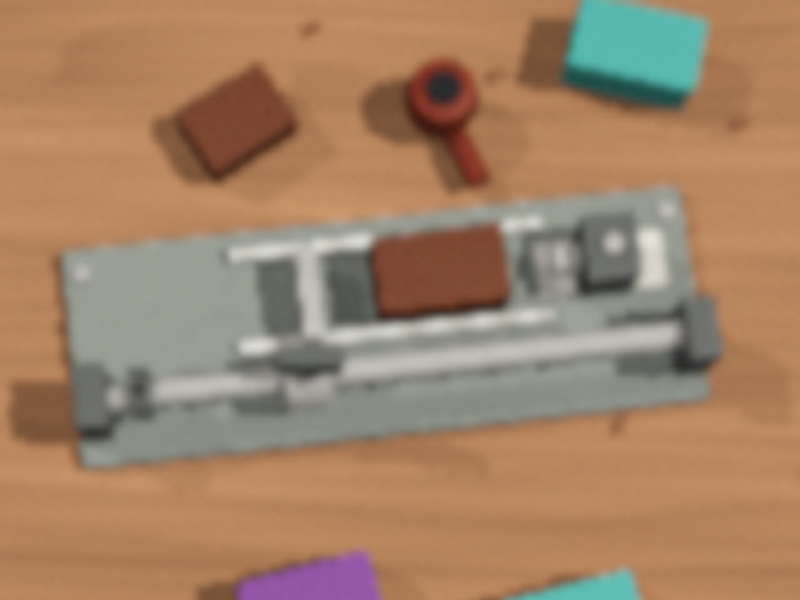

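View pics/side0c.png

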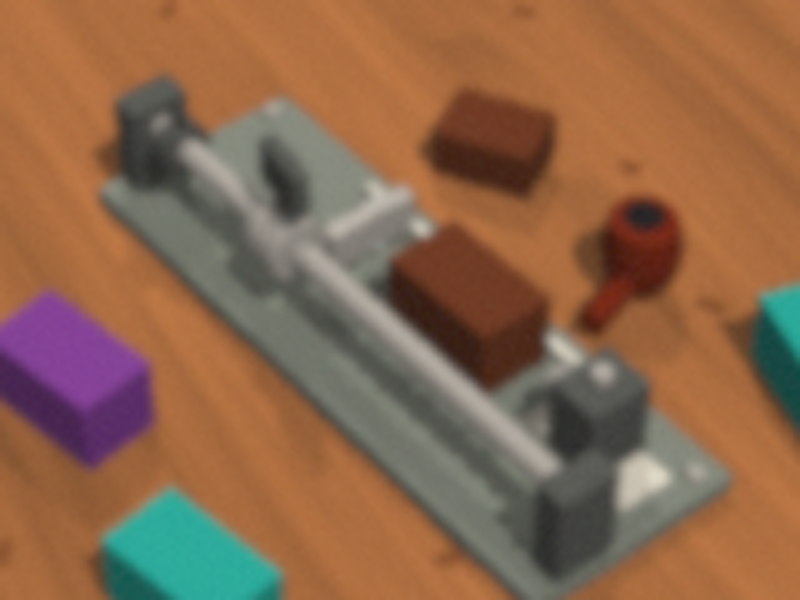

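```bash
cat > h.py <<'E'
import numpy as np, cv2
from workcell import env
from scipy.spatial.transform import Rotation as Ro
def ray(n,uv,st=None):
    m=env.camera_model(n); K=np.array([[m['fx'],0,m['cx']],[0,m['fy'],m['cy']],[0,0,1]])
    p=cv2.undistortPoints(np.array([[uv]],float),K,np.array(m['distortion']))[0,0]
    d=np.array([p[0],p[1],1.])
    if n=='wrist':
        T=m['mount']; w,x,y,z=st['orientation']; R=Ro.from_quat([x,y,z,w]).as_matrix()
        return R@T[:3,3]+st['tcp_pos'], R@T[:3,:3]@d
    R=np.array(m['R']);t=np.array(m['t']); return -R.T@t, R.T@d
def onz(n,uv,z,st=None):
    o,d=ray(n,uv,st); return o+d*(z-o[2])/d[2]
def proj(n,X,st=None):
    m=env.camera_model(n); K=np.array([[m['fx'],0,m['cx']],[0,m['fy'],m['cy']],[0,0,1]])
    if n=='wrist':
        T=m['mount']; w,x,y,z=st['orientation']; R=Ro.from_quat([x,y,z,w]).as_matrix()
        Rc=(R@T[:3,:3]).T; t=-Rc@(R@T[:3,3]+st['tcp_pos'])
    else: Rc=np.array(m['R']);t=np.array(m['t'])
    return cv2.projectPoints(np.array(X,float).reshape(-1,3),cv2.Rodrigues(Rc)[0],t,K,np.array(m['distortion']))[0][:,0]
def two(n1,uv1,n2,uv2,st=None):
    a,d=ray(n1,uv1,st);b,e=ray(n2,uv2,st)
    s=np.linalg.lstsq(np.c_[d,-e],b-a,rcond=None)[0]
    p,q=a+d*s[0],b+e*s[1]; return (p+q)/2,np.linalg.norm(p-q)
E
python3 - <<'E'
from h import *
T=lambda x,y:(225+(x+.5)/5-.5,140+(y+.5)/5-.5)
S=lambda x,y:(215+(x+.5)/5-.5,170+(y+.5)/5-.5)
c=[onz('top',T(*p),.012) for p in [(62,253),(680,187),(708,398),(82,468)]]
c=np.array(c);print(c.round(4)); print(np.linalg.norm(c-np.roll(c,-1,0),axis=1))
ce=c.mean(0); ex=(c[0]-c[1]+c[3]-c[2])[:2]; ex/=np.linalg.norm(ex); print('jig',ce,np.degrees(np.arctan2(ex[1],ex[0])))
w,e=two('top',T(308,358),'side',S(285,177)); print('wing',w,e)
ey=np.array([-ex[1],ex[0]])
r=(w-ce)[:2]; print('wing in jig',r@ex,r@ey)
for nm,p in [('side pl R',(730,478)),('side pl top',(280,97)),('left',(102,195))]:
    q=onz('side',S(*p),.012); r=(q-ce)[:2]; print(nm,q,r@ex,r@ey)
J=lambda x,y,z:np.r_[ce[:2]+ex*x+ey*y,z]
print(proj('top',[J(*p) for p in [(.16,.03,.066),(-.16,.03,.066)]]))
for nm,p,z in [('block+x',(377,277),.054),('block-x',(502,262),.054),('plunger tip',(525,268),.044),('paddle -x',(327,290),.048)]:
    q=onz('top',T(*p),z); r=(q-ce)[:2]; print(nm,r@ex,r@ey)
E
```

```text
[[ 0.628   0.114   0.012 ]
 [ 0.6735 -0.2226  0.012 ]
 [ 0.5563 -0.2366  0.012 ]
 [ 0.511   0.0989  0.012 ]]
[0.33969518 0.1180199  0.33855797 0.11796669]
jig [ 0.5922263  -0.06157757  0.012     ] 97.69289251556881
wing [ 0.55858019 -0.01866987  0.09062168] 0.0001318797021778365
wing in jig 0.04702549560554784 0.027599527477808656
side pl R [ 0.67353569 -0.22174692  0.012     ] -0.1696121349474811 -0.05913679648634442
side pl top [0.62843054 0.11464818 0.012     ] 0.16979326730056213 -0.059468543494044
left [0.51259101 0.09358173 0.012     ] 0.16442307502308012 0.05814842767084236
[[242.2611545  218.71345544]
 [365.21066347 205.16602399]]
block+x 0.004517303811407303 -0.017973085221728934
block-x -0.06180008252408863 -0.018777706756677223
plunger tip -0.07484828105150716 -0.0163640075867142
paddle -x 0.0310199047738079 -0.015207559829966555
```

```bash
cat >> h.py <<'E'
CE=np.array([.5922,-.0616]);TH=np.radians(97.69);EX=np.array([np.cos(TH),np.sin(TH)]);EY=np.array([-EX[1],EX[0]])
J=lambda x,y,z:np.r_[CE+EX*x+EY*y,z]
def inj(p): r=np.array(p)[:2]-CE; return np.array([r@EX,r@EY])
def Rt(st):
    w,x,y,z=st['orientation']; return Ro.from_quat([x,y,z,w]).as_matrix()
def rel(X,st,zang):
    R=Rt(st); d=R.T@(np.array(X)-st['tcp_pos'])*1000
    tz=R[:,2]; a=np.degrees(np.arctan2(tz[1],tz[0]))
    return d.round(1), 'spin',((-(zang-a)+180)%360-180).round(2),'or other half'
E
python3 - <<'E'
from h import *
st=env.get_state(); print(Rt(st).round(3)); print(rel([.5586,-.0187,.2],st,7.69),rel([.5586,-.0187,.2],st,187.69))
E
```

```text
[[ 0.914 -0.001  0.405]
 [-0.405 -0.001  0.914]
 [-0.    -1.    -0.001]]
(array([ 518.4,   31. , -365.5]), 'spin', np.float64(58.43), 'or other half') (array([ 518.4,   31. , -365.5]), 'spin', np.float64(-121.57), 'or other half')
```

```bash
python3 -m inch '[[[30,0,-21,0],[65,0,-46,4],[103,0,-73,10],[141,0,-99,16],[179,0,-126,22],[217,0,-153,29],[255,0,-180,36],[293,0,-207,43],[331,0,-233,50],[369,5,-260,55]]]' 50 30; python3 - <<'E'
from h import *
st=env.get_state(); print(st['clock'],st['joint_pos'].round(3),rel([.5586,-.0187,.2],st,7.69))
E
```

```text
clock: 1.15
tcp_pos: [0.4659, 0.137, 0.2268]
orientation: [0.545, -0.545, 0.45, -0.451]
wrist_force: [0.6, 0.7, 0.8]
finger_gap: 0.0499
1.15 [ 0.12   0.141 -0.187  1.242  0.     1.501] (array([170.4,  26.8,  61.6]), 'spin', np.float64(3.18), 'or other half')
```

```bash
python3 -m inch '[[[45,7,16,1],[90,14,32,2],[130,20,47,3.2],[160,25,58,3.2],[170,27,62,3.2],[170,27,62,3.2],[170,27,62,3.2]]]'; python3 - <<'E'
from h import *
st=env.get_state(); print(st['clock'],st['joint_pos'].round(3),rel([.5586,-.0187,.12],st,7.69))
im=env.read_camera('wrist');cv2.imwrite('pics/w1.png',im)
print(proj('wrist',[J(-.091,-.02,.035),J(.046,.03,.09)],st))
E
```

```text
clock: 1.85
tcp_pos: [0.5578, -0.0154, 0.1992]
orientation: [-0.533, 0.533, -0.465, 0.464]
wrist_force: [0.2, 0.2, -0.4]
finger_gap: 0.0497
1.85 [-1.720e-01  2.920e-01 -6.200e-02  1.218e+00  1.000e-03  1.261e+00] (array([ 3.5, 79.1,  0.4]), 'spin', np.float64(0.25), 'or other half')
[[322.48571382 310.12930623]
 [280.57433815 215.53596099]]
```

View pics/w1.png

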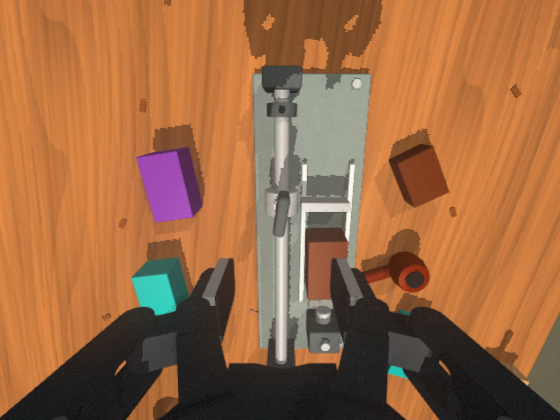

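```bash
python3 - <<'E'
import cv2
t=cv2.imread("pics/w1.png")
cv2.imwrite("pics/w1c.png",cv2.resize(t[170:370,250:370],None,fx=3,fy=3,interpolation=cv2.INTER_CUBIC))
cv2.imwrite("pics/w1d.png",cv2.resize(t[180:245,250:350],None,fx=8,fy=8,interpolation=cv2.INTER_CUBIC))
E
```

```text
(no output)
```

View pics/w1c.png

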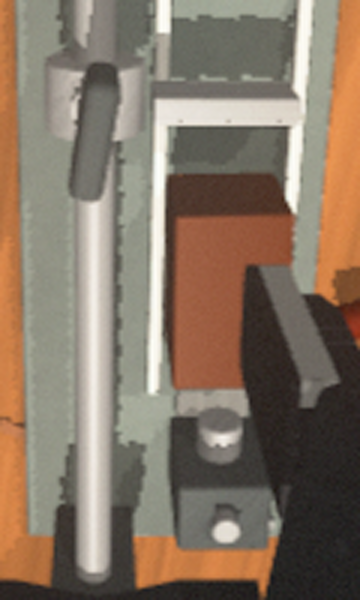

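View pics/w1d.png

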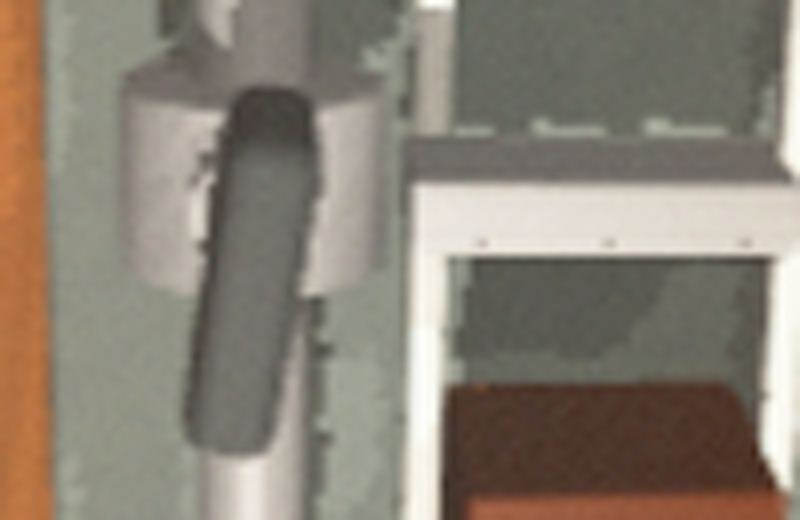

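```bash
python3 - <<'E'
from h import *
st=env.get_state()
D=lambda x,y:(250+(x+.5)/8-.5,180+(y+.5)/8-.5)
C=lambda x,y:(250+(x+.5)/3-.5,170+(y+.5)/3-.5)
a=onz('wrist',D(278,145),.104,st);b=onz('wrist',D(238,445),.104,st)
d=inj(a)-inj(b);print('wing ends',inj(a),inj(b),'len',np.linalg.norm(d),'ang',np.arctan2(d[1],d[0]),'centre',inj((a+b)/2),(a+b)/2)
print('paddle top -x edge',inj(onz('wrist',C(228,125),.048,st)))
print('block top +x',inj(onz('wrist',C(235,213),.054,st)),' -x',inj(onz('wrist',C(215,388),.054,st)))
print('plunger tip top',inj(onz('wrist',C(222,412),.044,st)),inj(onz('wrist',C(213,412),.035,st)))
print('rod y',inj(onz('wrist',C(92,350),.057,st)))
q=(a+b)/2; q[2]=.12
R=Rt(st); print(rel(q,st,7.69-np.degrees(.15)))
E
```

```text
wing ends [0.0662974  0.02681698] [0.0332974  0.03084775] len 0.03324525133037441 ang -0.12154225412693513 centre [0.0497974  0.02883237] [ 0.55696339 -0.0161086   0.104     ]
paddle top -x edge [ 0.03705733 -0.01611559]
block top +x [ 0.00711286 -0.01916283]  -x [-0.06278119 -0.0153571 ]
plunger tip top [-0.08015524 -0.02006404] [-0.08651417 -0.01796997]
rod y [-0.04516342  0.03003253]
(array([ 1.1, 79.5, -1. ]), 'spin', np.float64(8.89), 'or other half')
```

```bash
python3 - <<'E'
from h import *
st=env.get_state()
print(rel(J(.0485,.0293,.078),st,7.69-7))
E
```

```text
(array([  2.4, 121.5,  -1.4]), 'spin', np.float64(7.3), 'or other half')
```

```bash
python3 -m inch '[[[1,20,-1,4],[2,55,-1.4,7.2],[2.4,85,-1.4,7.2],[2.4,105,-1.4,7.2],[2.4,116,-1.4,7.2],[2.4,121,-1.4,7.2],[2.4,121,-1.4,7.2],[2.4,121,-1.4,7.2]]]' 40 25; python3 - <<'E'
from h import *
st=env.get_state(); print(st['clock'],st['ft_torque'].round(2),rel(J(.0485,.0293,.078),st,.69))
im=env.read_camera('wrist');cv2.imwrite('pics/w2.png',im)
im=env.read_camera('side');cv2.imwrite('pics/s2.png',cv2.resize(im[170:290,215:375],None,fx=5,fy=5,interpolation=cv2.INTER_CUBIC))
E
```

```text
clock: 2.7
tcp_pos: [0.5584, -0.0185, 0.0795]
orientation: [0.504, -0.503, 0.496, -0.497]
wrist_force: [0.6, 0.1, -1.0]
finger_gap: 0.0401
2.7 [-0.03 -0.06  0.05] (array([-1.1,  1.5, -1.7]), 'spin', np.float64(0.06), 'or other half')
```

View pics/w2.png

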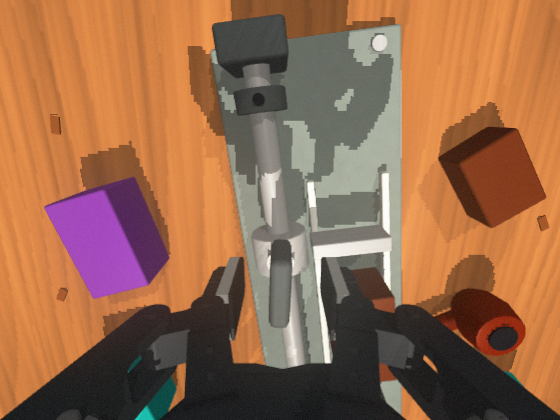

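View pics/s2.png

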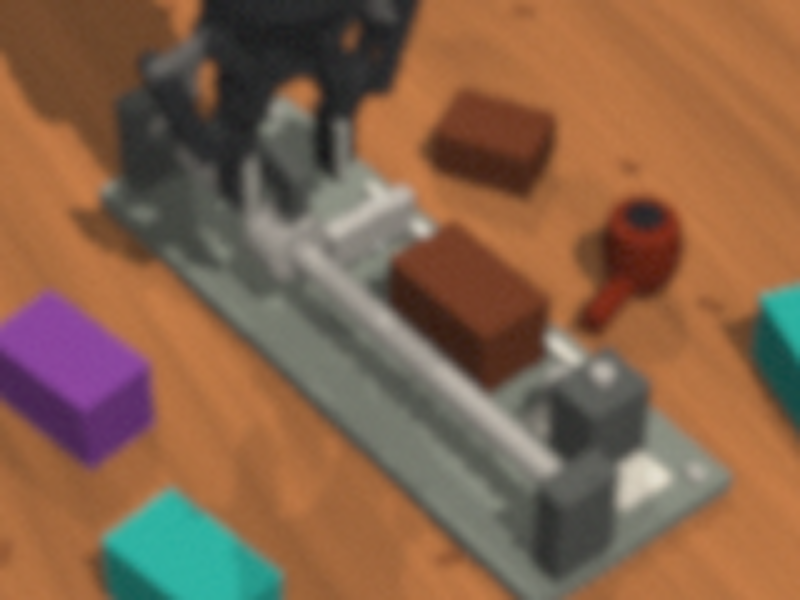

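```bash
python3 - <<'E'
from h import *
import cv2
t=cv2.imread("pics/w2.png")
cv2.imwrite("pics/w2c.png",cv2.resize(t[220:350,210:350],None,fx=4,fy=4,interpolation=cv2.INTER_CUBIC))
st=env.get_state()
for p in [(.018,0),(-.018,0)]:
    q=st['tcp_pos']+Rt(st)@[p[0],0,0]; q[2]=.104; print(proj('wrist',[q],st))
q=st['tcp_pos'].copy();q[2]=.104;print(inj(q))
E
```

```text
[[284.01732186 331.74261594]]
[[284.11775183 263.13902239]]
[0.04695258 0.02771457]
```

View pics/w2c.png

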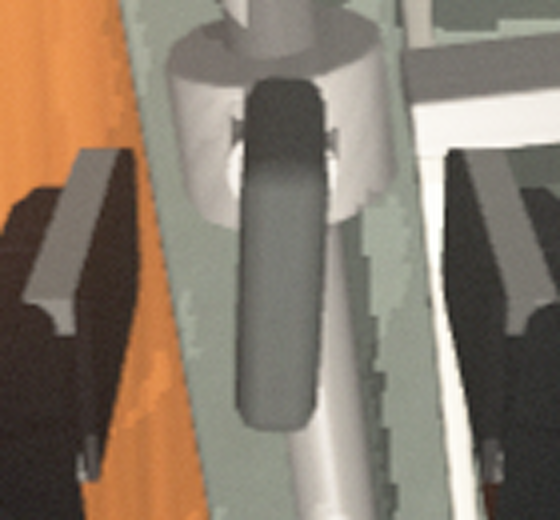

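```bash
python3 -m inch '[[[-1.2,2,-1.5,0],[-1.2,2,-1.5,0],[-1.2,2,-1.5,0]]]' 40 25; python3 -m inch '[[[0,0,0,0],[0,0,0,0],[0,0,0,0],[0,0,0,0],[0,0,0,0],[0,0,0,0]]]' 6 40;python3 - <<'E'
from h import *
st=env.get_state(); print(st['clock'],st['ft_torque'].round(2),rel(J(.0485,.0293,.078),st,.69))
E
```

```text
clock: 3.1
tcp_pos: [0.556, -0.0176, 0.0764]
orientation: [0.503, -0.503, 0.497, -0.497]
wrist_force: [-0.5, 0.2, -0.7]
finger_gap: 0.0398
clock: 3.7
tcp_pos: [0.557, -0.0176, 0.0766]
orientation: [0.504, -0.503, 0.496, -0.497]
wrist_force: [4.9, 1.3, -1.2]
finger_gap: 0.0092
3.7 [ 0.09 -0.99 -0.12] (array([-0.2, -1.4, -0.4]), 'spin', np.float64(0.02), 'or other half')
```

```bash
python3 -m inch '[[[0,0,0.6,0],[0,0,0.8,-3],[0,0,0.8,-8],[0,0,0.8,-13],[0,0,0.8,-18],[0,0,0.8,-18]]]' 6 100;python3 - <<'E'
from h import *
st=env.get_state(); print(st['clock'],st['ft_torque'].round(2),rel(J(.0485,.0293,.078),st,.69))
E
```

```text
clock: 4.3
tcp_pos: [0.5568, -0.0177, 0.0765]
orientation: [-0.575, 0.575, -0.412, 0.412]
wrist_force: [2.3, -0.2, 1.3]
finger_gap: 0.0083
4.3 [-0.06 -0.48  0.22] (array([-0.2, -1.5, -0. ]), 'spin', np.float64(18.06), 'or other half')
```

```bash
python3 -m inch '[[[0,0,0,-6],[0,0,0,-12],[0,0,0,-18],[0,0,0,-24],[0,0,0,-29],[0,0,0,-34],[0,0,0,-34],[0,0,0,-34]]]' 6 100;python3 - <<'E'
from h import *
st=env.get_state(); print(st['clock'],st['ft_torque'].round(2),st['joint_pos'].round(2),rel(J(.0485,.0293,.078),st,.69))
im=env.read_camera('wrist');cv2.imwrite('pics/w3.png',im)
E
```

```text
clock: 5.1
tcp_pos: [0.5564, -0.0178, 0.0764]
orientation: [-0.669, 0.67, -0.227, 0.227]
wrist_force: [0.2, -0.8, 3.1]
finger_gap: 0.0083
5.1 [-0.31 -0.1   0.22] [-0.18  0.37 -0.26  0.93 -0.    0.48] (array([-0. , -1.6,  0.4]), 'spin', np.float64(51.87), 'or other half')
```

View pics/w3.png

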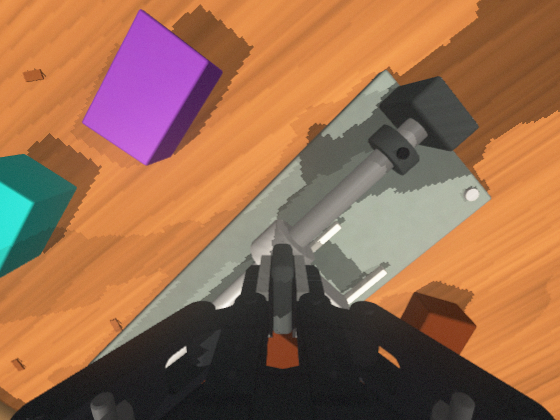

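```bash
python3 - <<'E'
from h import *
st=env.get_state(); R=Rt(st); print(R.T@np.r_[-EX,0]*10, R.T@np.r_[-EX,0]*40)
w=np.r_[EX]; 
print(inj(st['tcp_pos']),st['wrist_force'][:2]@EX,st['wrist_force'][:2]@EY)
E
```

```text
[ 7.08396577e+00  3.79019944e-03 -7.05814526e+00] [ 2.83358631e+01  1.51607978e-02 -2.82325811e+01]
[0.04824284 0.02957383] -1.231100323713011 0.2085129737575167
```

```bash
cat > c.py <<'E'
from h import *
st=env.get_state(); F=st['wrist_force'][:2]
print('jig',(inj(st['tcp_pos'])*1000).round(2),'z',st['tcp_pos'][2].round(4),'Fx,Fy',(F@EX).round(2),(F@EY).round(2),'Fz',st['wrist_force'][2].round(1),'tz',st['ft_torque'].round(2),'gap',st['finger_gap'],(Rt(st).T@np.r_[-EX,0]).round(4))
E
python3 -m inch '[[[1,0,-1,0],[2,0,-2,0],[4,0,-4,0],[6,0,-6,0],[8,0,-8,0],[8,0,-8,0]]]'; python3 c.py
python3 -m inch '[[[2,0,-2,0],[4,0,-4,0],[7,0,-7,0],[10,0,-10,0],[13,0,-13,0],[16,0,-16,0],[19,0,-19,0],[20,0,-20,0],[20,0,-20,0]]]' ; python3 c.py
```

```text
clock: 5.75
tcp_pos: [0.5579, -0.029, 0.0764]
orientation: [-0.67, 0.67, -0.227, 0.226]
wrist_force: [-0.6, 0.4, 5.5]
finger_gap: 0.0082
jig [36.87 29.59] z 0.0764 Fx,Fy 0.43 0.58 Fz 5.5 tz [-0.02  0.23  0.06] gap 0.008171076460025047 [ 7.073e-01 -1.000e-04 -7.069e-01]
clock: 6.65
tcp_pos: [0.5617, -0.0568, 0.0764]
orientation: [0.67, -0.67, 0.227, -0.226]
wrist_force: [-0.2, 1.4, 5.5]
finger_gap: 0.0086
jig [ 8.82 29.55] z 0.0764 Fx,Fy 1.44 0.04 Fz 5.5 tz [0.09 0.2  0.03] gap 0.008558819637530463 [ 7.072e-01 -5.000e-04 -7.070e-01]
```

```bash
python3 -m inch '[[[1,0,-1,0],[2,0,-2,0],[3,0,-3,0],[4,0,-4,0],[5,0,-5,0],[5,0,-5,0],[5,0,-5,0]]]'; python3 c.py
python3 - <<'E'
from h import *
st=env.get_state();im=env.read_camera('wrist');cv2.imwrite('pics/w4.png',im)
im=env.read_camera('top');cv2.imwrite('pics/t4.png',cv2.resize(im[165:250,270:385],None,fx=6,fy=6,interpolation=cv2.INTER_CUBIC))
im=env.read_camera('side');cv2.imwrite('pics/s4.png',cv2.resize(im[170:290,215:375],None,fx=5,fy=5,interpolation=cv2.INTER_CUBIC))
E
```

```text
clock: 7.35
tcp_pos: [0.5626, -0.0636, 0.0764]
orientation: [0.67, -0.67, 0.226, -0.226]
wrist_force: [-1.4, 1.7, 5.2]
finger_gap: 0.0086
jig [ 2.02 29.56] z 0.0764 Fx,Fy 1.92 1.2 Fz 5.2 tz [0.14 0.21 0.08] gap 0.008559430874368267 [ 7.071e-01 -7.000e-04 -7.071e-01]
```

View pics/s4.png

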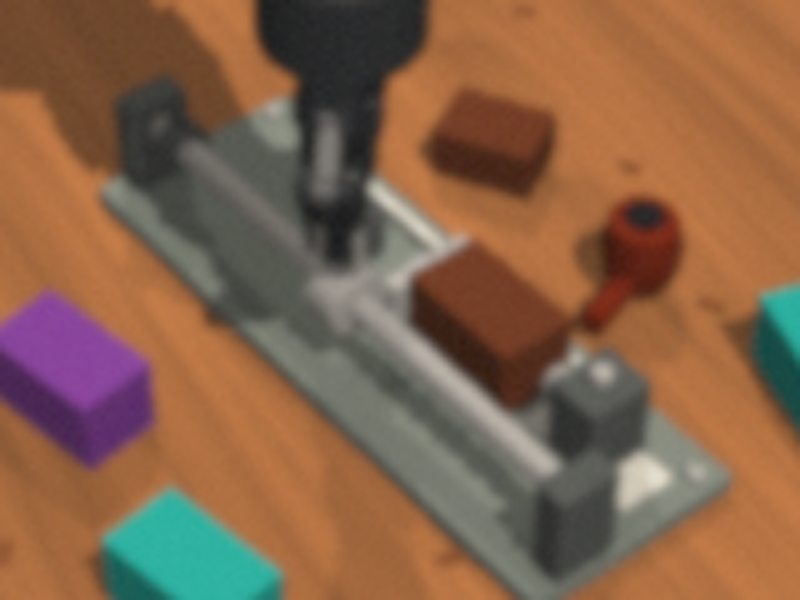

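View pics/t4.png

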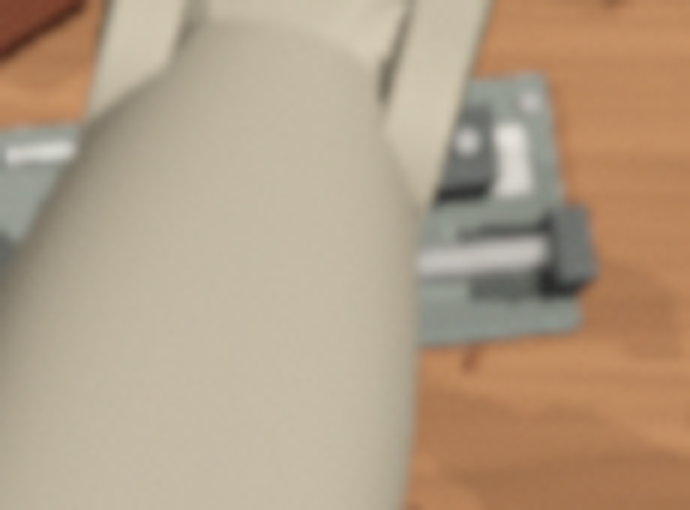

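```bash
for i in 1 2 3; do python3 -m inch '[[[0.7,0,-0.7,0],[1.4,0,-1.4,0],[1.4,0,-1.4,0]]]' >/dev/null; python3 c.py; done
```

```text
jig [ 0.13 29.55] z 0.0764 Fx,Fy 1.8 0.88 Fz 5.8 tz [0.33 0.21 0.03] gap 0.008229600943630474 [ 0.707  -0.0009 -0.7072]
jig [-1.86 29.54] z 0.0764 Fx,Fy 1.16 1.49 Fz 5.4 tz [ 0.2   0.22 -0.04] gap 0.008291688393969225 [ 0.707  -0.0009 -0.7072]
jig [-3.81 29.56] z 0.0764 Fx,Fy 1.42 0.61 Fz 6.2 tz [0.24 0.17 0.04] gap 0.008277682239627679 [ 0.707  -0.0009 -0.7072]
```

```bash
for i in 1 2 ; do python3 -m inch '[[[0.4,0,-0.4,0],[0.7,0,-0.7,0],[0.7,0,-0.7,0]]]' >/dev/null; python3 c.py; done
```

```text
jig [-4.71 29.56] z 0.0764 Fx,Fy 1.79 0.28 Fz 5.1 tz [0.27 0.24 0.05] gap 0.008290942296953532 [ 0.707  -0.0011 -0.7072]
jig [-5.74 29.53] z 0.0764 Fx,Fy 2.1 0.66 Fz 5.2 tz [0.3  0.15 0.06] gap 0.008403002802337814 [ 0.707  -0.001  -0.7072]
```

```bash
for i in 1 2 ; do python3 -m inch '[[[0.4,0,-0.4,0],[0.7,0,-0.7,0],[0.7,0,-0.7,0]]]' >/dev/null; python3 c.py; done
```

```text
jig [-6.67 29.56] z 0.0764 Fx,Fy 2.68 0.71 Fz 6.2 tz [0.31 0.2  0.07] gap 0.008291582116720774 [ 0.707  -0.0011 -0.7072]
jig [-7.7  29.53] z 0.0764 Fx,Fy 1.94 1.18 Fz 5.4 tz [0.34 0.2  0.03] gap 0.008110568863238882 [ 0.707  -0.001  -0.7072]
```

```bash
for i in 1 2 ; do python3 -m inch '[[[0.4,0,-0.4,0],[0.7,0,-0.7,0],[0.7,0,-0.7,0]]]' >/dev/null; python3 c.py; done
```

```text
jig [-8.31 29.58] z 0.0764 Fx,Fy 3.71 0.9 Fz 5.7 tz [0.52 0.21 0.06] gap 0.008735510567928782 [ 0.7069 -0.0018 -0.7074]
jig [-8.65 29.61] z 0.0764 Fx,Fy 5.35 0.46 Fz 6.8 tz [ 0.9   0.27 -0.02] gap 0.008256256145422525 [ 0.7066 -0.003  -0.7076]
```

```bash
for i in 1 ; do python3 -m inch '[[[0.4,0,-0.4,0],[0.7,0,-0.7,0],[0.7,0,-0.7,0]]]' >/dev/null; python3 c.py; done
```

```text
jig [-9.21 29.57] z 0.0764 Fx,Fy 6.29 0.88 Fz 6.2 tz [1.17 0.27 0.01] gap 0.008179725669252277 [ 0.7064 -0.0037 -0.7078]
```

```bash
for i in 1 2; do python3 -m inch '[[[0.4,0,-0.4,0],[0.7,0,-0.7,0],[0.7,0,-0.7,0],[0.7,0,-0.7,0]]]' >/dev/null; python3 c.py; done
```

```text
jig [-9.78 29.56] z 0.0764 Fx,Fy 8.57 0.2 Fz 6.3 tz [1.38 0.28 0.01] gap 0.007928877085854765 [ 0.7062 -0.0045 -0.708 ]
jig [-10.32  29.58] z 0.0764 Fx,Fy 9.23 -1.22 Fz 7.9 tz [ 1.63  0.3  -0.08] gap 0.008519896477451069 [ 0.7059 -0.0053 -0.7083]
```

```bash
for i in 1; do python3 -m inch '[[[0.4,0,-0.4,0],[0.7,0,-0.7,0],[0.7,0,-0.7,0],[0.7,0,-0.7,0]]]' >/dev/null; python3 c.py; done
```

```text
jig [-10.86  29.58] z 0.0764 Fx,Fy 10.43 0.58 Fz 7.9 tz [ 1.92  0.32 -0.  ] gap 0.008057916664744546 [ 0.7057 -0.0061 -0.7085]
```

```bash
python3 -m inch '[[[0.4,0,-0.4,0],[0.5,0,-0.5,0],[0.5,0,-0.5,0],[0.5,0,-0.5,0]]]' >/dev/null; python3 c.py; python3 -m inch '[[[0,0,0,5],[0,0,0,10],[0,0,0,10],[0,0,0,10]]]' >/dev/null; python3 c.py
```

```text
jig [-11.21  29.59] z 0.0764 Fx,Fy 11.59 -0.7 Fz 8.2 tz [ 2.1   0.3  -0.08] gap 0.008242405475473981 [ 0.7056 -0.0067 -0.7086]
jig [-11.14  29.5 ] z 0.0764 Fx,Fy 11.21 -0.66 Fz 7.9 tz [ 2.18  0.27 -0.11] gap 0.00871217093336062 [ 0.818  -0.0069 -0.5752]
```

Stable at about 10 N; now I tighten the rest of the way.

```bash
python3 -m inch '[[[0,0,0,5],[0,0,0,10],[0,0,0,15],[0,0,0,20],[0,0,0,20]]]' >/dev/null; python3 c.py; python3 -m inch '[[[0,0,0,5],[0,0,0,10],[0,0,0,15],[0,0,0,20],[0,0,0,24],[0,0,0,24],[0,0,0,24]]]' >/dev/null; python3 c.py
```

```text
jig [-11.03  29.23] z 0.0765 Fx,Fy 12.25 -1.16 Fz 8.2 tz [2.3  0.12 0.03] gap 0.008193901028188386 [ 0.9656 -0.007  -0.2598]
jig [-11.02  28.86] z 0.0766 Fx,Fy 11.9 -1.84 Fz 8.1 tz [2.42 0.02 0.18] gap 0.00858333800616063 [ 0.9881 -0.007   0.1534]
```

```bash
python3 -m inch '[[[-1,0,-0.2,0],[-2,0,-0.3,0],[-2.5,0,-0.4,0],[-2.5,0,-0.4,0]]]' >/dev/null; python3 c.py
```

```text
jig [-10.77  28.84] z 0.0766 Fx,Fy 4.08 -0.27 Fz 6.4 tz [0.97 0.02 0.33] gap 0.008657144032818247 [ 0.988  -0.0026  0.1546]
```

```bash
python3 -m inch '[[[-1,0,-0.1,0],[-1.2,1,-0.2,0],[-1.2,1,-0.2,0]]]' >/dev/null; python3 c.py;  python3 -m inch '[[[0,0,0,0],[0,0,0,0],[0,0,0,0],[0,0,0,0],[0,0,0,0]]]' 40 40 ; python3 c.py; python3 - <<'E'
from h import *
st=env.get_state();im=env.read_camera('wrist');cv2.imwrite('pics/w5.png',im)
im=env.read_camera('side');cv2.imwrite('pics/s5.png',cv2.resize(im[170:290,215:375],None,fx=5,fy=5,interpolation=cv2.INTER_CUBIC))
E
```

```text
jig [-10.66  28.8 ] z 0.0766 Fx,Fy 1.74 1.2 Fz 11.1 tz [0.46 0.45 0.32] gap 0.008147468430572498 [ 9.879e-01 -4.000e-04  1.554e-01]
clock: 14.9
tcp_pos: [0.5646, -0.0765, 0.0749]
orientation: [0.494, -0.494, 0.506, -0.505]
wrist_force: [0.4, 0.2, -0.4]
finger_gap: 0.0406
jig [-11.05  29.37] z 0.0749 Fx,Fy 0.1 -0.41 Fz -0.4 tz [-0.04 -0.01 -0.03] gap 0.04055930297539762 [ 9.877e-01 -3.000e-04  1.561e-01]
```

View pics/w5.png

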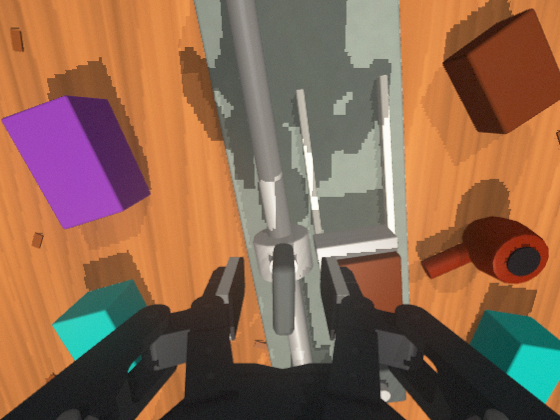

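View pics/s5.png

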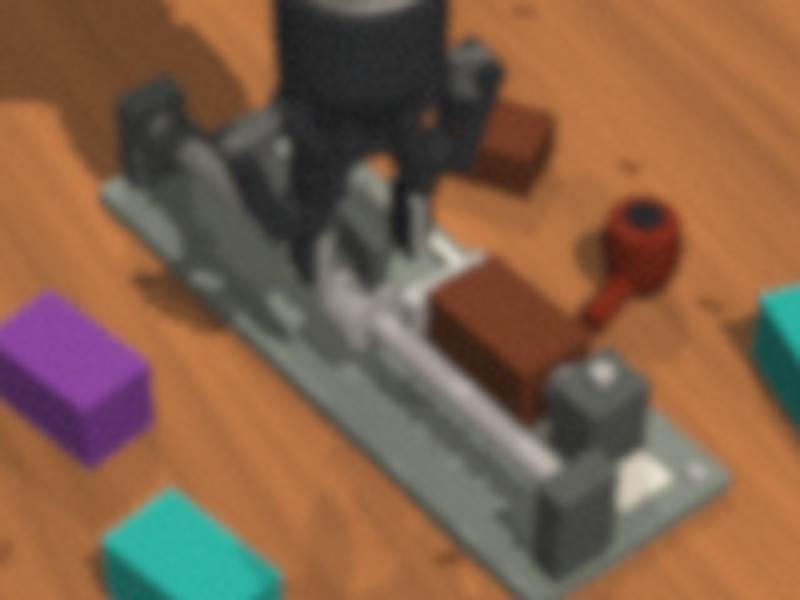

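```bash
python3 -m inch '[[[0,-10,0,0],[0,-30,0,0],[0,-65,0,0],[0,-100,0,0],[0,-125,0,-4],[0,-125,0,-9],[0,-125,0,-9],[0,-125,0,-9]]]' 40 40 ; python3 - <<'E'
from h import *
st=env.get_state();im=env.read_camera('wrist');cv2.imwrite('pics/w6.png',cv2.resize(im[150:350,240:400],None,fx=3,fy=3,interpolation=cv2.INTER_CUBIC))
print(st['clock'],inj(st['tcp_pos']))
E
```

```text
clock: 15.8
tcp_pos: [0.5645, -0.0764, 0.2004]
orientation: [0.532, -0.532, 0.466, -0.466]
wrist_force: [-0.6, 0.6, 0.1]
finger_gap: 0.0396
15.8 [-0.01096102  0.02939486]
```

View pics/w6.png

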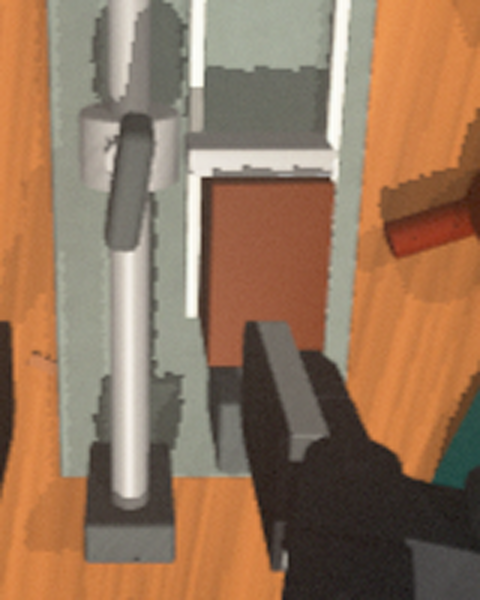

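```bash
python3 - <<'E'
from h import *
st=env.get_state()
C=lambda x,y:(240+(x+.5)/3-.5,150+(y+.5)/3-.5)
print('paddle',inj(onz('wrist',C(265,176),.048,st)),'block +x',inj(onz('wrist',C(270,179),.054,st)),'-x',inj(onz('wrist',C(225,366),.054,st)))
a=inj(onz('wrist',C(138,130),.104,st));b=inj(onz('wrist',C(121,247),.104,st));d=a-b;print('wing',(a+b)/2,np.linalg.norm(d),np.arctan2(d[1],d[0]))
for n,p in [('L',[(213,190),(209,360)]),('R',[(332,190),(325,345)])]:
    a,b=[inj(onz('wrist',C(*q),.054,st)) for q in p]; d=a-b; print(n,np.arctan2(d[1],d[0]))
E
```

```text
paddle [-0.02189107 -0.01647805] block +x [-0.02110514 -0.01724696] -x [-0.09113094 -0.00438198]
wing [-0.00865068  0.02982943] 0.03440504338506189 -0.13872816169779234
L 0.004584548502227852
R 0.024202804248525143
```

```bash
python3 -c "
from workcell import env
print(env.hand_in())"
```

```text
the job is handed in; nothing more can be done
None
```

I loosened the wing screw, slid the collar until it pinched the briar block against the sprung stop, tightened the screw again and handed the job in at about 16 s. The system gave no verdict, so what follows is from my own measurements.

- **Loosening:** I turned the wing about 52° anticlockwise, from about -0.12 to about 0.78 rad. The collar stayed where it was while I did this.
- **Pressing:** I slid the collar about 59 mm. The plunger began to push back at collar x of about -8 mm. I stopped at -11.2 mm with 11.6 N at the wrist, which is about 10 N on the block after friction. The highest wrist reading along the rod was 12.3 N.
- **Tightening:** I turned the wing back to about -0.14 rad while the block was pressed, then eased the arm's push off and opened the gripper.

**Last checks:**
- The picture after letting go shows the paddle still against the block, and the block square to within about 0.02 rad by its edges. It looks flat.
- The camera puts the collar's travel at 59.0 mm, against 59.3 mm from the arm, so I saw no clear spring-back. The arm did read about 0.5 mm of give as I took the load off, part of which was the gripper pads flexing.
- I estimate the remaining pinch at about 9 N from how far the plunger is pushed in. I could not measure it directly.
- I saw no sign that the other things on the bench had moved, but I did not measure each one, and not all of them were in the last views.
- My first two measurements of where the collar started differed by about 3 mm (one from the overhead and side cameras, one from the wrist). I settled it with a close wrist view before gripping.

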